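# Thread a sole blank onto the two pins of a laminating jig

### The job

Take the longer of the two sole blanks out of the rack, lay it flat on the bench and let go of it. Then take it again by its two long sides, feel for the two pins of the jig's floating bed and thread its holes over them, its end with the larger hole on the thicker pin, and press it down flat on the bed until it has snapped under both spring catches; leave it there and let go. Do not disturb the shorter blank, the clog, the glue tin or the hammer.

Things in the scene. Friction and masses are not known exactly. Their poses are not given: they have to be found in the camera images.
- blank_centre (a point): Longer sole blank, loose: flat tan fibreboard 165 x 56 x 10 mm, 90 g. Starts standing on a long edge in a rack slot, top edge 68 mm above the bench. Point: mid-way between its holes, mid-thickness. x along its length to the toe, y through its thickness, z across its width (up in the rack). Toe end 90 mm away, heel end 75 mm; sides straight for 55 mm either way. Either face may be up on the jig.
- toe_hole (a point): Centre of the larger hole through the blank (15.5 mm diameter), half-way through the thickness, 40 mm from blank_centre towards the toe end
- heel_hole (a point): Centre of the smaller hole through the blank (11.5 mm diameter), half-way through the thickness, 40 mm from blank_centre towards the heel end
- short_blank_centre (a point): Mid-point of the holes of the shorter sole blank (116 mm long, same width and thickness), standing in the other slot of the rack: leave it alone. Axes as for the longer one.
- rack: Plywood rack fixed to the bench, origin under its centre; base 150 x 150 x 12 mm. Two 13 mm wide slots along its x axis at y = -38 and +38 mm, each between two pairs of posts, tops 42 mm above the bench, at x = -42 and +42 mm, 22 mm long. Which blank stands in which slot varies; rack and jig may change sides of the bench.
- jig: Laminating jig fixed to the bench, origin under its centre, x to its toe end. Dark base 300 x 90 x 8 mm; on it a FLOATING bed 36 mm wide, top 36 mm above the bench (the blank overhangs it 10 mm at each long side: fingers fit there), with two upright steel pins and two catches. The bed stands anywhere within 10 mm of mid-travel along x, held by 12 N friction; its place is not measured: feel for it.
- toe_seat (a point): Where the larger hole's centre belongs with the bed at mid-travel (the true place is up to 10 mm off along the jig's x): on the thicker pin's axis (14 mm diameter, jig x = +40 mm), 41 mm above the bench, 5 mm above the bed. Pin tops 64 mm above the bench, rims bevelled 1.5 mm. Fixed to the jig's base, axes as the jig's.
- heel_seat (a point): The same for the smaller hole and the thinner pin (10 mm diameter, jig x = -40 mm; the bed carries both pins, so both are off by the same amount). Axes as the jig's.
- clog: Bystander: a finished black clog, 250 mm long, 88 mm wide, 74 mm tall, loose, beyond the work area; origin under its middle, x to its toe
- glue_tin: Bystander: a closed flat glue tin, 80 mm diameter, 60 mm tall, loose, off to the robot's right; origin at the centre of its underside
- hammer: Bystander: a hammer 240 mm long lying on the bench off to the robot's left, loose; origin under its middle
- toe_nose (a point): Lower tip of the toe catch with the bed at mid-travel: a sprung steel nose 18 mm wide on a grey block on the bed. It reaches 2.5 mm over the toe end of a seated blank, 1.5 mm above it, with a steep lead-in from 58 to 48 mm above the bench. A blank on the pins pushed straight down with some 5 to 15 N in all drives both catches outwards and they snap back over it.
- heel_nose (a point): The same for the catch at the heel end, facing the other way
There are look-alikes about, which are no part of the job. Leave any black look-alike of the part that bears blank_centre alone.

How it is judged:
By the outcome, as a careful person would: the job done as asked, in the order asked, and still so for the second after the job is handed in, with the robot touching nothing.
It also fails if it takes over 72 s, if anything falls off the work surface, if the arm or the gripper's body presses on something with over 40 N, if the wrist force passes 120 N, or if a joint passes its speed limit or range.

### The arm

A 7-joint arm with a two-finger parallel gripper is mounted at the origin on the work surface. World frame = base frame: x ahead of the robot, y to its left, z up, the work surface at z = 0. Lengths are in m, angles in rad, forces in N, time in s.
With the tool pointing down it reaches from about 0.425 to 1.025 m from the base axis. Payload 3.6 kg.
Tool frame: the origin (TCP) lies midway between the tips of the shut fingers; the grasp point (between the pads) lies 19 mm behind it (arm.tcp_to_grasp is the distance from the TCP to the grasp point, in m); z points along the fingers, y is the line along which they close (so a half turn about z gives the same grasp; the last joint's range is limited). The gripper opens to 85 mm and grips with 20 to 120 N. Pads are 22 mm wide; open, the fingers measure 114 mm over their backs; the gripper's body (76 mm by 85 mm) begins 54 mm behind the grasp point. The pads swing forward as they close: fully open they stand 13 mm farther back than shut.
Start: joints at [1.085, 0.591, 0.048, 1.609, -0.033, 0.943, -0.034], TCP at [0.277, -0.67, 0.231] pointing down, gripper open.
Joint ranges: [-2.69, 2.69], [-0.47, 2.24], [-1.27, 1.36], [0.19, 2.51], [-1.53, 4.68], [0.08, 2.07], [-3.09, 3.09]. Speed limits (rad/s): [2.57, 2.57, 3.14, 3.14, 3.14, 3.14, 3.14].

### API

Orientations are given as a 3x3 rotation matrix whose columns are the frame's x, y, z axes.
In Python, from station import arm gives the robot as it stands.
- The arm moves only by the shell command python3 -m handwheel 'ROWS' [FORCE]. ROWS is JSON, a list of rows, each an object with "rot": the turn, a rotation vector about the world's x, y, z in degrees, a list of three; "slide": the shift along the world's x, y, z in mm, a list of three; "jaw": the opening, from 0 (shut) to 1 (fully open). In form: [{"rot": [wx, wy, wz], "slide": [tx, ty, tz], "jaw": jaw}, ...]. A call has 1 to 8 rows; each row shifts and turns the commanded pose from where the row before left it; what a row does not reach is not made up. A row lasts 1/12 s, in which the tool goes at most 41.7 mm and 7.16 degrees, less where a joint would pass 70% of its speed; a pose out of reach is approached as far as the arm can. A call with a gripper value outside its range is refused whole. The fingers move at their own pace and stop on an object; FORCE is the grip in N (left out, the last holds). Time passes only in rows, so rows that do not move let the fingers close. It gives the time, the measured TCP pose, the force, the opening and the grip force at its end, in the units of the state.
- arm.read_state(): the state, without advancing time (a new reading comes with each control period).
- arm.get_image(name): name is "scene" or "side" or "wrist"; returns the picture (420x560x3 uint8, blue, green, red); there is no depth.
- arm.camera_info(name): a dict with "fx", "fy", "cx", "cy" (pixels), "k1" (the pictures are not rectified: a ray, as slopes to the right and down, at radius r is drawn at 1 + k1 r^2 times it, then the intrinsics apply), "R" (3x3) and "t" (3): a world point X has camera coordinates R X + t. Camera axes: x right, y down, z forward; pixel columns grow to the right and rows downward; lengths in m; the calibration is good to about 2 mm. A picture is of the moment at which its call begins: read the wrist's pose just before it. camera_info takes no time and is no camera call; for the wrist camera it gives the pose at the moment of the call.
- arm.hand_in(): hands the job in; it is judged then, once.
The state is a dict: "t": time; "q": joint angles; "dq": joint speeds; "tau": joint torques, N m; "eef_pos": TCP position; "ee_rot": TCP orientation; "wrist_force": force on the tool from outside, world axes, zero at the start; "ft_torque": the same for the moment, N m; "finger_gap": finger opening in m; "grip_force": force on a finger pad.
Only numpy, scipy, OpenCV 4.12 (cv2) and the standard library are available. Lean on these libraries where they do the work, as an engineer would, in place of code of your own. Each camera call takes 0.05 s, during which the arm holds its last target. There are 200 camera calls.

## Working session

There is one attempt and no reset: what is moved stays moved. The work goes in short steps, Python scripts to look and compute and a shell command to move; the robot and the scene stay as the last step left them, time stands still between calls to the robot, and variables do not carry over. Pictures are saved under pics/ and viewed, at most 10 in all, crops included, and the job is handed in when it is done.

```bash
ls; mkdir -p pics; python3 - <<'E'
from station import arm
import cv2,numpy as np
for n in("scene","side"):
    im=arm.get_image(n); cv2.imwrite(f"pics/{n}0.png",im)
    c=arm.camera_info(n); print(n,c)
s=arm.read_state();print(s['t'],s['eef_pos'],s['ee_rot'],arm.tcp_to_grasp)
E
```

```text
pics
scene {'fx': 449.46809457873076, 'fy': 449.46809457873076, 'cx': 276.6664274741555, 'cy': 206.055458479531, 'k1': -0.016582766294826374, 'R': array([[-0.16681869,  0.98580504, -0.01897239],
       [ 0.64460384,  0.09447957, -0.75865638],
       [-0.74609478, -0.13878774, -0.65121467]]), 't': array([ 0.11634186, -0.29888398,  1.82401089])}
side {'fx': 465.84337681006133, 'fy': 465.84337681006133, 'cx': 276.1510544893613, 'cy': 202.2543784696002, 'k1': 0.018363246684968363, 'R': array([[-0.89360776, -0.44858281,  0.01544785],
       [-0.33306941,  0.63964035, -0.69276619],
       [ 0.30088193, -0.62420645, -0.72099679]]), 't': array([0.50586755, 0.23967862, 1.36183859])}
0.1 [ 0.27658849 -0.66935139  0.2302646 ] [[ 9.24196397e-01  3.81916579e-01 -8.63287963e-04]
 [ 3.81917543e-01 -9.24194568e-01  1.84132923e-03]
 [-9.46118860e-05 -2.03145466e-03 -9.99997932e-01]] 0.0187
```

View pics/scene0.png

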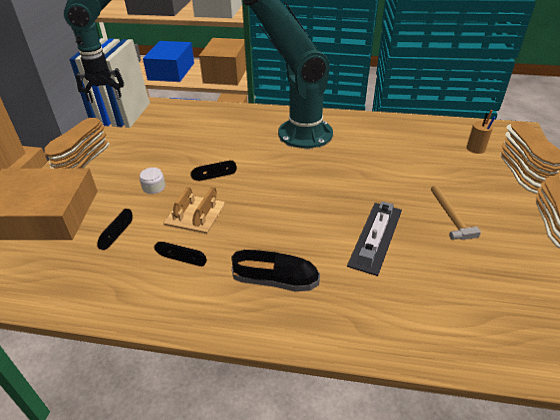

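View pics/side0.png

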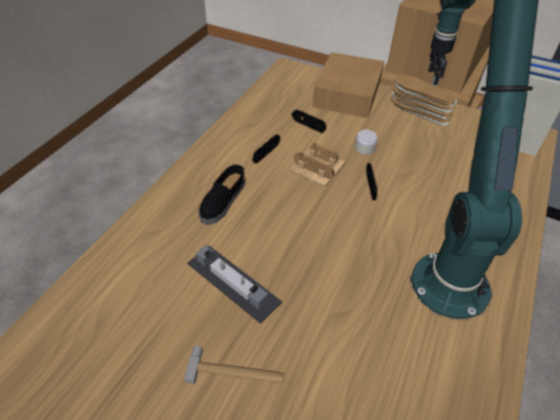

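The scene view shows the rack at about (195,208), the jig at (376,238), the clog at (275,268), the tin at (152,180) and the hammer at (455,215). Three black look-alikes lie around the rack. Next I'll enlarge the rack and the jig.

```bash
python3 - <<'E'
import cv2,numpy as np
a=cv2.imread("pics/scene0.png");b=cv2.imread("pics/side0.png")
def c(im,u,v,w,h): return cv2.resize(im[v:v+h,u:u+w],(400,300),interpolation=cv2.INTER_CUBIC)
m=np.vstack([np.hstack([c(a,155,180,80,60),c(a,320,190,120,90)]),np.hstack([c(b,280,135,80,60),c(b,175,235,120,90)])])
cv2.imwrite("pics/mos.png",m)
E
```

```text
(no output)
```

View pics/mos.png

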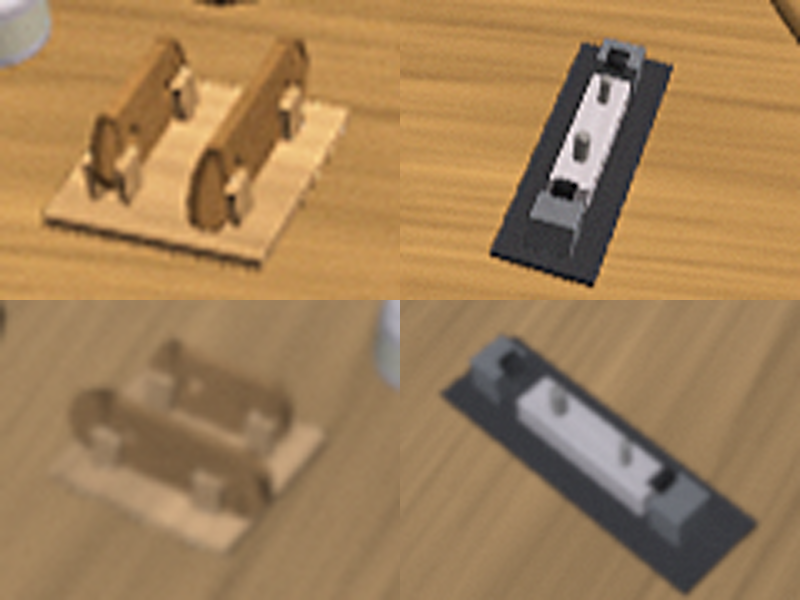

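The longer blank is in the rack's right-hand slot in the scene view, the one nearer the jig. The thicker pin is the one nearer the scene camera, at crop (582,145). Now I'll locate the points with both cameras.

```bash
cat > h.py <<'E'
from station import arm
import cv2,numpy as np
np.set_printoptions(precision=4,suppress=True)
def ray(c,u,v):
    K=np.array([[c['fx'],0,c['cx']],[0,c['fy'],c['cy']],[0,0,1.]])
    p=cv2.undistortPoints(np.array([[[u,v]]],float),K,np.array([c['k1'],0,0,0.]))[0,0]
    R=np.array(c['R']);return -R.T@c['t'],R.T@np.array([p[0],p[1],1])
def at(c,u,v,z):
    o,d=ray(c,u,v);return o+d*(z-o[2])/d[2]
def proj(c,X):
    K=np.array([[c['fx'],0,c['cx']],[0,c['fy'],c['cy']],[0,0,1.]])
    return cv2.projectPoints(np.array([X],float),cv2.Rodrigues(np.array(c['R']))[0],np.array(c['t']),K,np.array([c['k1'],0,0,0.]))[0].ravel()
E
python3 - <<'E'
from h import *
S=arm.camera_info("scene");D=arm.camera_info("side")
r=lambda x,y:(155+x/5,180+y/5); j=lambda x,y:(320+(x-400)/3.3333,190+y/3.3333)
r2=lambda x,y:(280+x/5,135+(y-300)/5); j2=lambda x,y:(175+(x-400)/3.3333,235+(y-300)/3.3333)
def show(n,c,pts,f,z):
    P=[at(c,*f(*p),z) for p in pts]; print(n,*[q[:2] for q in P],"mean",np.mean(P,0)[:2],"d",[round(np.linalg.norm(P[i]-P[i-1]),3) for i in range(len(P))])
show("rack S",S,[(45,213),(262,260),(348,106)],r,.012)
show("rack D",D,[(50,465),(222,550),(325,430)],r2,.012)
show("jig S",S,[(490,252),(592,284),(672,65),(585,43)],j,.008)
show("jig D",D,[(442,393),(515,337),(757,522),(688,592)],j2,.008)
show("pin tops S thick,thin",S,[(582,133),(604,83)],j,.064)
show("pin tops D",D,[(559,393),(626,443)],j2,.064)
show("long top ends S",S,[(210,152),(290,42)],r,.066)
show("long top ends D",D,[(95,395),(262,463)],r2,.066)
show("short top S",S,[(107,120),(172,40)],r,.066)
E
```

```text
rack S [ 0.6131 -0.3731] [ 0.634  -0.2255] [ 0.4837 -0.2104] mean [ 0.5769 -0.2697] d [np.float64(0.208), np.float64(0.149), np.float64(0.151)]
rack D [ 0.6255 -0.2296] [ 0.481  -0.2054] [ 0.4625 -0.3583] mean [ 0.523  -0.2645] d [np.float64(0.208), np.float64(0.147), np.float64(0.154)]
jig S [0.7037 0.2023] [0.7265 0.2872] [0.437  0.3633] [0.4159 0.2806] mean [0.5708 0.2833] d [np.float64(0.298), np.float64(0.088), np.float64(0.299), np.float64(0.085)]
jig D [0.7163 0.2897] [0.6927 0.2058] [0.407  0.2802] [0.428  0.3641] mean [0.561 0.285] d [np.float64(0.298), np.float64(0.087), np.float64(0.295), np.float64(0.087)]
pin tops S thick,thin [0.6057 0.2717] [0.5373 0.2908] mean [0.5715 0.2812] d [np.float64(0.071), np.float64(0.071)]
pin tops D [0.5987 0.2756] [0.5228 0.294 ] mean [0.5608 0.2848] d [np.float64(0.078), np.float64(0.078)]
long top ends S [ 0.6002 -0.2615] [ 0.4885 -0.2425] mean [ 0.5444 -0.252 ] d [np.float64(0.113), np.float64(0.113)]
long top ends D [ 0.605  -0.2563] [ 0.4725 -0.2442] mean [ 0.5388 -0.2503] d [np.float64(0.133), np.float64(0.133)]
short top S [ 0.5804 -0.3343] [ 0.4974 -0.3192] mean [ 0.5389 -0.3267] d [np.float64(0.084), np.float64(0.084)]
```

```bash
python3 -m handwheel '[{"rot":[0,0,-2],"slide":[17,26,0],"jaw":1},{"rot":[0,0,-2],"slide":[17,26,0],"jaw":1},{"rot":[0,0,-2],"slide":[17,26,0],"jaw":1},{"rot":[0,0,-2],"slide":[17,26,0],"jaw":1},{"rot":[0,0,-2],"slide":[17,26,0],"jaw":1},{"rot":[0,0,-2],"slide":[17,26,0],"jaw":1},{"rot":[0,0,-2],"slide":[17,26,0],"jaw":1},{"rot":[0,0,-2],"slide":[17,26,0],"jaw":1}]' 40
python3 -m handwheel '[{"rot":[0,0,-2],"slide":[17,26,0],"jaw":1},{"rot":[0,0,-2],"slide":[17,26,0],"jaw":1},{"rot":[0,0,-2],"slide":[17,26,0],"jaw":1},{"rot":[0,0,-2],"slide":[17,26,0],"jaw":1},{"rot":[0,0,-2],"slide":[17,26,0],"jaw":1},{"rot":[0,0,-2],"slide":[17,26,0],"jaw":1},{"rot":[0,0,-2],"slide":[17,26,0],"jaw":1},{"rot":[0,0,0],"slide":[0,0,0],"jaw":0.8}]'
python3 - <<'E'
from h import *
c=arm.camera_info("wrist");im=arm.get_image("wrist");cv2.imwrite("pics/w1.png",im)
import pickle;pickle.dump(c,open("w1.pkl","wb"));s=arm.read_state();print(s['t'],s['eef_pos'],s['ee_rot'],s['wrist_force'])
print(c)
E
```

```text
t: 0.77
eef_pos: [0.4132, -0.4604, 0.2309]
ee_rot: [[0.994, 0.111, -0.001], [0.111, -0.994, 0.001], [-0.001, -0.001, -1.0]]
wrist_force: [-0.2, 0.8, -0.5]
finger_gap: 0.0853
grip_force: 0.0
t: 1.43
eef_pos: [0.5367, -0.2716, 0.2308]
ee_rot: [[0.993, -0.121, 0.002], [-0.121, -0.993, 0.005], [0.002, -0.005, -1.0]]
wrist_force: [0.3, 1.2, 0.2]
finger_gap: 0.0754
grip_force: 0.0
1.4833 [ 0.5345 -0.275   0.2307] [[ 0.9924 -0.1231  0.0004]
 [-0.1231 -0.9924  0.0025]
 [ 0.0001 -0.0026 -1.    ]] [-0.5763 -1.3245 -0.3568]
{'fx': 328.5683050214526, 'fy': 328.5683050214526, 'cx': 278.8183117015152, 'cy': 204.16872957064885, 'k1': -0.007242328228723952, 'R': array([[-0.1218, -0.9925, -0.0045],
       [-0.9433,  0.1143,  0.3116],
       [-0.3088,  0.0422, -0.9502]]), 't': array([-0.2024,  0.4971,  0.5567])}
```

View pics/w1.png

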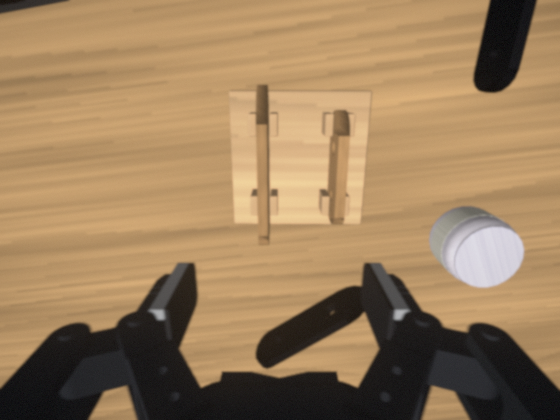

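The wrist view shows the long blank on edge from (262,86) to (264,243), and the short one at column 340. The tin is at (480,245).

```bash
python3 - <<'E'
from h import *
import pickle
c=pickle.load(open("w1.pkl","rb"))
a=at(c,262,86,.04);b=at(c,264,244,.04);print("ends",a,b,np.linalg.norm(a-b),(a+b)/2)
a2=at(c,262.5,125,.068);b2=at(c,264,238,.068);print("top edge",a2,b2,np.linalg.norm(a2-b2),np.degrees(np.arctan2(*(a2-b2)[1::-1])),(a2+b2)/2)
for p in[(229,92),(371,91),(361,223),(234,223)]:print(at(c,*p,.012))
im=cv2.imread("pics/w1.png");cv2.imwrite("pics/w1c.png",cv2.resize(im[70:260,220:380],None,fx=3.1,fy=3.1,interpolation=cv2.INTER_CUBIC))
E
```

```text
ends [ 0.6278 -0.2649  0.04  ] [ 0.4637 -0.2444  0.04  ] 0.16544092764943702 [ 0.5458 -0.2546  0.04  ]
top edge [ 0.5938 -0.2621  0.068 ] [ 0.4831 -0.2484  0.068 ] 0.11155281743706576 -7.099788985608127 [ 0.5384 -0.2553  0.068 ]
[ 0.6272 -0.2286  0.012 ]
[ 0.6102 -0.3754  0.012 ]
[ 0.464  -0.3584  0.012 ]
[ 0.482  -0.2098  0.012 ]
```

View pics/w1c.png

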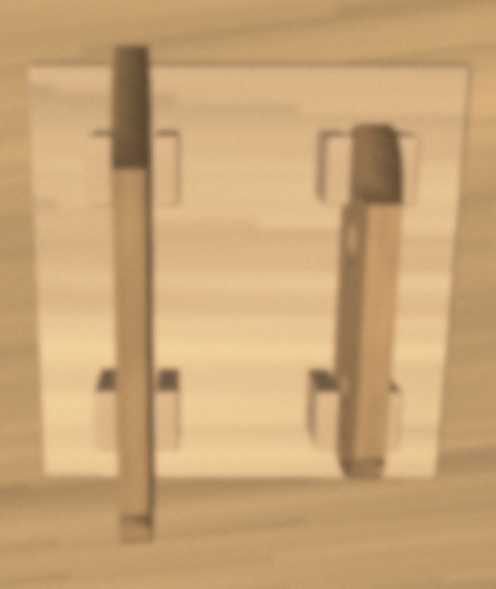

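The straight part of the top edge runs 55 mm either way about (0.5385, -0.255). The ends are 90 and 75 mm away, so the toe points away from the robot at a yaw of -7°. Approaching.

```bash
python3 -m handwheel '[{"rot":[0,0,0],"slide":[2,6,-25],"jaw":0.5},{"rot":[0,0,0],"slide":[2,6,-25],"jaw":0.5},{"rot":[0,0,0],"slide":[2,6,-25],"jaw":0.5},{"rot":[0,0,0],"slide":[2,4,-25],"jaw":0.5},{"rot":[0,0,0],"slide":[0,0,-20],"jaw":0.5},{"rot":[0,0,0],"slide":[0,0,0],"jaw":0.5},{"rot":[0,0,0],"slide":[0,0,0],"jaw":0.5}]' | grep -v wrist
```

```text
t: 2.07
eef_pos: [0.5383, -0.2589, 0.1104]
ee_rot: [[0.991, -0.133, -0.003], [-0.133, -0.991, 0.0], [-0.003, 0.0, -1.0]]
finger_gap: 0.0427
grip_force: 0.0
```

```bash
python3 -m handwheel '[{"rot":[0,0,0.5],"slide":[2,3,-20],"jaw":0.5},{"rot":[0,0,0],"slide":[0,0,-20],"jaw":0.5},{"rot":[0,0,0],"slide":[0,0,-20],"jaw":0.5},{"rot":[0,0,0],"slide":[0,0,-10],"jaw":0.5},{"rot":[0,0,0],"slide":[0,0,0],"jaw":0.3},{"rot":[0,0,0],"slide":[0,0,0],"jaw":0.1},{"rot":[0,0,0],"slide":[0,0,0],"jaw":0},{"rot":[0,0,0],"slide":[0,0,0],"jaw":0}]' 60; python3 -m handwheel '[{"rot":[0,0,0],"slide":[0,0,0],"jaw":0},{"rot":[0,0,0],"slide":[0,0,0],"jaw":0}]'
```

```text
t: 2.73
eef_pos: [0.5427, -0.2557, 0.0427]
ee_rot: [[0.992, -0.123, 0.002], [-0.123, -0.992, -0.001], [0.002, 0.001, -1.0]]
wrist_force: [-0.6, -0.1, 2.4]
finger_gap: 0.0089
grip_force: 61.3
t: 2.9
eef_pos: [0.5428, -0.2557, 0.0427]
ee_rot: [[0.992, -0.123, 0.002], [-0.123, -0.992, -0.001], [0.002, 0.001, -1.0]]
wrist_force: [-0.7, -0.5, 5.6]
finger_gap: 0.0088
grip_force: 61.6
```

```bash
python3 -m handwheel '[{"rot":[0,0,0],"slide":[0,0,10],"jaw":0},{"rot":[0,0,0],"slide":[0,0,20],"jaw":0},{"rot":[0,0,0],"slide":[0,0,25],"jaw":0},{"rot":[0,0,0],"slide":[0,0,25],"jaw":0},{"rot":[0,0,0],"slide":[0,20,20],"jaw":0},{"rot":[0,0,0],"slide":[0,28,10],"jaw":0},{"rot":[0,0,0],"slide":[2,30,0],"jaw":0},{"rot":[0,0,0],"slide":[2,30,0],"jaw":0}]' 60
python3 -m handwheel '[{"rot":[6.35,-0.8,0],"slide":[2,28,0],"jaw":0},{"rot":[6.35,-0.8,0],"slide":[2,28,0],"jaw":0},{"rot":[6.35,-0.8,0],"slide":[2,28,0],"jaw":0},{"rot":[6.35,-0.8,0],"slide":[0,28,0],"jaw":0},{"rot":[6.35,-0.8,0],"slide":[0,28,0],"jaw":0},{"rot":[6.35,-0.8,0],"slide":[0,28,0],"jaw":0},{"rot":[6.35,-0.8,0],"slide":[0,10,0],"jaw":0},{"rot":[6.35,-0.8,0],"slide":[0,0,0],"jaw":0}]' 60
python3 -m handwheel '[{"rot":[0,0,0],"slide":[0,0,-25],"jaw":0},{"rot":[0,0,0],"slide":[0,0,-25],"jaw":0},{"rot":[0,0,0],"slide":[0,0,0],"jaw":0},{"rot":[0,0,0],"slide":[0,0,0],"jaw":0}]'
python3 - <<'E'
from h import *
im=arm.get_image("scene");b=arm.get_image("side")
cv2.imwrite("pics/s2.png",np.hstack([cv2.resize(im[100:300,180:380],(400,400)),cv2.resize(b[100:300,200:400],(400,400))]));s=arm.read_state();print(s['t'],s['eef_pos'],s['ee_rot'],s['wrist_force'],s['finger_gap'],s['q'])
E
```

```text
t: 3.57
eef_pos: [0.5461, -0.1464, 0.153]
ee_rot: [[0.992, -0.124, 0.002], [-0.124, -0.992, -0.0], [0.002, 0.0, -1.0]]
wrist_force: [0.2, 1.3, -0.9]
finger_gap: 0.0088
grip_force: 60.8
t: 4.23
eef_pos: [0.5514, 0.0342, 0.1537]
ee_rot: [[0.993, -0.07, 0.096], [-0.119, -0.617, 0.778], [0.005, -0.784, -0.621]]
wrist_force: [-0.6, -0.2, -1.1]
finger_gap: 0.0089
grip_force: 60.8
t: 4.57
eef_pos: [0.5512, 0.0308, 0.1009]
ee_rot: [[0.992, -0.078, 0.096], [-0.124, -0.621, 0.774], [-0.001, -0.78, -0.626]]
wrist_force: [0.5, -0.1, -1.0]
finger_gap: 0.0088
grip_force: 60.7
4.6667 [0.5523 0.0315 0.1027] [[ 0.9925 -0.0742  0.0974]
 [-0.1224 -0.622   0.7734]
 [ 0.0032 -0.7795 -0.6264]] [0.6415 0.1849 0.1541] 0.00874666667516604 [ 0.6933  0.8368 -0.5603  2.0784 -0.8622  0.6487 -0.6417]
```

View pics/s2.png

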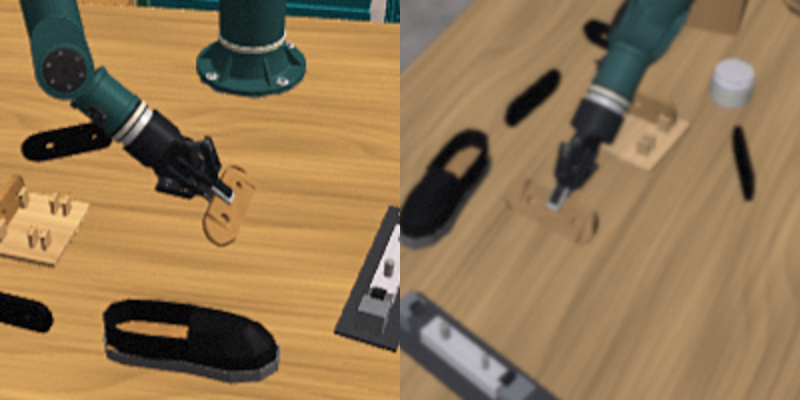

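The blank is held and tilted 51°, with clear bench below it. Next I lower it until its edge touches.

```bash
python3 -m handwheel '[{"rot":[0,0,0],"slide":[0,0,-25],"jaw":0},{"rot":[0,0,0],"slide":[0,0,-25],"jaw":0},{"rot":[0,0,0],"slide":[0,0,-15],"jaw":0},{"rot":[0,0,0],"slide":[0,0,-8],"jaw":0},{"rot":[0,0,0],"slide":[0,0,-2],"jaw":0},{"rot":[0,0,0],"slide":[0,0,0],"jaw":0},{"rot":[0,0,0],"slide":[0,0,0],"jaw":0}]'
python3 -m handwheel '[{"rot":[0,0,0],"slide":[0,0,-2],"jaw":0},{"rot":[0,0,0],"slide":[0,0,0],"jaw":0}]'
```

```text
t: 5.25
eef_pos: [0.5526, 0.0313, 0.0278]
ee_rot: [[0.992, -0.074, 0.098], [-0.123, -0.622, 0.773], [0.004, -0.779, -0.627]]
wrist_force: [-0.4, 0.5, -1.0]
finger_gap: 0.0091
grip_force: 60.8
t: 5.42
eef_pos: [0.5523, 0.0309, 0.0251]
ee_rot: [[0.992, -0.075, 0.098], [-0.123, -0.623, 0.773], [0.003, -0.779, -0.627]]
wrist_force: [0.3, 0.1, -0.6]
finger_gap: 0.0089
grip_force: 60.8
```

```bash
python3 -m handwheel '[{"rot":[0,0,0],"slide":[0,0,-1.5],"jaw":0},{"rot":[0,0,0],"slide":[0,0,0],"jaw":0.2},{"rot":[0,0,0],"slide":[0,0,0],"jaw":0.28},{"rot":[0,0,0],"slide":[0,0,0],"jaw":0.28},{"rot":[0,0,0],"slide":[-0.5,-4,3.5],"jaw":0.28},{"rot":[0,0,0],"slide":[-1,-8,7],"jaw":0.28},{"rot":[0,0,0],"slide":[-1,-10,9],"jaw":0.28},{"rot":[0,0,0],"slide":[-1,-12,12],"jaw":0.28}]'
python3 -m handwheel '[{"rot":[-6.35,0.8,0],"slide":[-1,-12,22],"jaw":0.28},{"rot":[-6.35,0.8,0],"slide":[0,-5,30],"jaw":0.28},{"rot":[-6.35,0.8,0],"slide":[0,0,30],"jaw":0.5},{"rot":[-6.35,0.8,0],"slide":[0,0,30],"jaw":0.8},{"rot":[-6.35,0.8,0],"slide":[0,0,30],"jaw":0.9},{"rot":[-6.35,0.8,0],"slide":[-5,0,20],"jaw":0.9},{"rot":[-6.35,0.8,0],"slide":[-10,0,10],"jaw":0.9},{"rot":[-6.35,0.8,0],"slide":[-10,0,0],"jaw":0.9}]'
python3 -m handwheel '[{"rot":[0,0,0],"slide":[-20,15,0],"jaw":0.9},{"rot":[0,0,0],"slide":[-10,10,0],"jaw":0.9},{"rot":[0,0,0],"slide":[0,0,0],"jaw":0.9},{"rot":[0,0,0],"slide":[0,0,0],"jaw":0.9}]'
python3 - <<'E'
from h import *
import pickle
c=arm.camera_info("wrist");im=arm.get_image("wrist");cv2.imwrite("pics/w2.png",im);pickle.dump(c,open("w2.pkl","wb"))
s=arm.read_state();print(s['t'],s['eef_pos'],s['ee_rot'],s['q'])
E
```

```text
t: 6.08
eef_pos: [0.5477, -0.0034, 0.0549]
ee_rot: [[0.992, -0.076, 0.096], [-0.123, -0.621, 0.774], [0.001, -0.78, -0.626]]
wrist_force: [1.7, 0.2, -0.8]
finger_gap: 0.0238
grip_force: 0.0
t: 6.75
eef_pos: [0.5244, -0.0206, 0.2314]
ee_rot: [[0.992, -0.124, 0.009], [-0.124, -0.992, -0.005], [0.009, 0.004, -1.0]]
wrist_force: [-0.3, 0.2, -0.5]
finger_gap: 0.0767
grip_force: 0.0
t: 7.08
eef_pos: [0.4918, 0.0044, 0.2266]
ee_rot: [[0.992, -0.123, -0.0], [-0.123, -0.992, 0.0], [-0.0, -0.0, -1.0]]
wrist_force: [0.8, -0.1, 0.6]
finger_gap: 0.077
grip_force: 0.0
7.1333 [0.4927 0.0035 0.2265] [[ 0.9922 -0.1249  0.0006]
 [-0.1249 -0.9922 -0.0002]
 [ 0.0006  0.0001 -1.    ]] [-0.1715  0.3087  0.09    2.1308 -0.0418  0.7032 -1.7498]
```

View pics/w2.png

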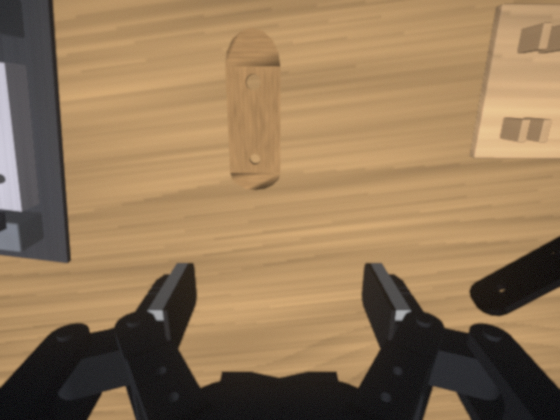

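The blank lies flat, toe away from the robot, with the large hole at (252,80), the small one at (254.5,158.5) and straight sides at columns 229 and 280. Computing its pose.

```bash
python3 - <<'E'
from h import *
import pickle
c=pickle.load(open("w2.pkl","rb"))
T=at(c,252,80,.008);H=at(c,254.5,158.7,.008);print("holes",T,H,np.linalg.norm(T-H),(T+H)/2,np.degrees(np.arctan2(*(T-H)[1::-1])))
a=at(c,252,30,.005);b=at(c,256,189,.005);print("ends",a,b,np.linalg.norm(a-b))
l1=at(c,227.5,75,.01);l2=at(c,230.5,165,.01);r1=at(c,280,75,.01);r2=at(c,280,165,.01);print(l1,l2,r1,r2,np.linalg.norm(l1-r1))
d=lambda a,b:np.degrees(np.arctan2(*(a-b)[1::-1]))
print(d(l1,l2),d(r1,r2),(l1+l2+r1+r2)/4)
im=cv2.imread("pics/w2.png");cv2.imwrite("pics/w2c.png",np.hstack([cv2.resize(im[20:200,210:300],None,fx=3.3,fy=3.3,interpolation=cv2.INTER_CUBIC)]))
E
```

```text
holes [0.5905 0.0206 0.008 ] [0.5094 0.03   0.008 ] 0.08161320525697148 [0.5499 0.0253 0.008 ] -6.608788739417554
ends [0.6368 0.0139 0.005 ] [0.474  0.0337 0.005 ] 0.16399819113296693
[0.5982 0.0445 0.01  ] [0.5061 0.0572 0.01  ] [ 0.5915 -0.0086  0.01  ] [0.4993 0.0028 0.01  ] 0.053503720172254465
-7.82629248347701 -7.039129649365098 [0.5488 0.024  0.01  ]
```

View pics/w2c.png

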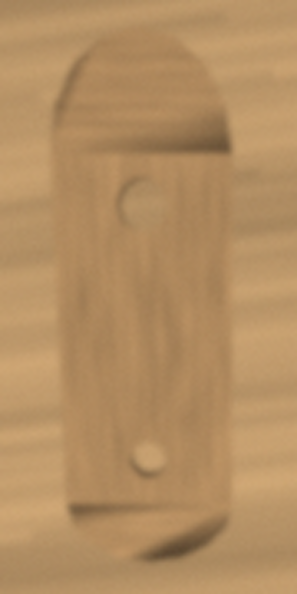

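```bash
python3 -m handwheel '[{"rot":[0,0,0],"slide":[10,4,-25],"jaw":0.8},{"rot":[0,0,0],"slide":[14,5,-28],"jaw":0.8},{"rot":[0,0,0],"slide":[14,5,-28],"jaw":0.8},{"rot":[0,0,0],"slide":[12,5,-28],"jaw":0.8},{"rot":[0,0,0],"slide":[6,2,-28],"jaw":0.8},{"rot":[0,0,0],"slide":[0,0,-28],"jaw":0.8},{"rot":[0,0,0],"slide":[0,0,0],"jaw":0.8},{"rot":[0,0,0],"slide":[0,0,0],"jaw":0.8}]'
```

```text
t: 7.8
eef_pos: [0.5478, 0.0236, 0.0598]
ee_rot: [[0.992, -0.126, -0.004], [-0.126, -0.992, -0.001], [-0.004, 0.001, -1.0]]
wrist_force: [-0.2, 0.1, 0.0]
finger_gap: 0.0683
grip_force: 0.0
```

```bash
python3 -m handwheel '[{"rot":[0,0,0],"slide":[1,1,-20],"jaw":0.8},{"rot":[0,0,0],"slide":[0,0,-20],"jaw":0.8},{"rot":[0,0,0],"slide":[0,0,-14],"jaw":0.8},{"rot":[0,0,0],"slide":[0,0,-4],"jaw":0.8},{"rot":[0,0,0],"slide":[0,0,-2],"jaw":0.8},{"rot":[0,0,0],"slide":[0,0,0],"jaw":0.8}]'
python3 -m handwheel '[{"rot":[0,0,0],"slide":[0,0,-2],"jaw":0.8},{"rot":[0,0,0],"slide":[0,0,0],"jaw":0.8}]' | grep -v rot
python3 -m handwheel '[{"rot":[0,0,0],"slide":[0,0,-2],"jaw":0.8},{"rot":[0,0,0],"slide":[0,0,0],"jaw":0.8}]'|grep -v rot
```

```text
t: 8.3
eef_pos: [0.5504, 0.0263, 0.0025]
ee_rot: [[0.992, -0.124, 0.002], [-0.124, -0.992, -0.0], [0.002, -0.0, -1.0]]
wrist_force: [0.1, 0.3, -0.4]
finger_gap: 0.0684
grip_force: 0.0
t: 8.47
eef_pos: [0.5501, 0.0268, 0.0003]
wrist_force: [0.9, -0.5, -0.1]
finger_gap: 0.0683
grip_force: 0.0
t: 8.63
eef_pos: [0.5495, 0.027, -0.0024]
wrist_force: [-0.5, -0.5, 0.3]
finger_gap: 0.0684
grip_force: 0.0
```

```bash
for i in 1 2 3; do python3 -m handwheel '[{"rot":[0,0,0],"slide":[0,0,-2],"jaw":0.8},{"rot":[0,0,0],"slide":[0,0,0],"jaw":0.8}]' | grep -E "pos|force: \["; done
```

```text
eef_pos: [0.5493, 0.027, -0.0048]
wrist_force: [-0.0, 0.1, 0.6]
eef_pos: [0.5491, 0.027, -0.007]
wrist_force: [0.4, -0.2, 0.6]
eef_pos: [0.5492, 0.027, -0.0072]
wrist_force: [-2.1, 0.2, 15.9]
```

```bash
python3 -m handwheel '[{"rot":[0,0,0],"slide":[0,-1,5],"jaw":0.8},{"rot":[0,0,0],"slide":[0,0,0],"jaw":0.75},{"rot":[0,0,0],"slide":[0,0,0],"jaw":0.65},{"rot":[0,0,0],"slide":[0,0,0],"jaw":0.5},{"rot":[0,0,0],"slide":[0,0,0],"jaw":0.4},{"rot":[0,0,0],"slide":[0,0,0],"jaw":0.4},{"rot":[0,0,0],"slide":[0,0,0],"jaw":0.4}]' 60; python3 -m handwheel '[{"rot":[0,0,0],"slide":[0,0,0],"jaw":0.4},{"rot":[0,0,0],"slide":[0,0,0],"jaw":0.4}]' 100
```

```text
t: 9.72
eef_pos: [0.5496, 0.0258, -0.0031]
ee_rot: [[0.992, -0.123, 0.0], [-0.123, -0.992, -0.0], [0.0, 0.0, -1.0]]
wrist_force: [-0.7, 0.5, 9.2]
finger_gap: 0.0542
grip_force: 62.1
t: 9.88
eef_pos: [0.5496, 0.0258, -0.0028]
ee_rot: [[0.992, -0.123, 0.0], [-0.123, -0.992, -0.0], [0.0, -0.0, -1.0]]
wrist_force: [-2.0, -0.7, 12.8]
finger_gap: 0.0531
grip_force: 103.0
```

```bash
python3 -m handwheel '[{"rot":[0,0,0],"slide":[0,0,8],"jaw":0.4},{"rot":[0,0,0],"slide":[0,0,20],"jaw":0.4},{"rot":[0,0,0],"slide":[-10,20,25],"jaw":0.4},{"rot":[0,0,-1.5],"slide":[-16,26,28],"jaw":0.4},{"rot":[0,0,-1.5],"slide":[-16,26,28],"jaw":0.4},{"rot":[0,0,-1.5],"slide":[-16,26,28],"jaw":0.4},{"rot":[0,0,-1.5],"slide":[-16,26,28],"jaw":0.4},{"rot":[0,0,-1.5],"slide":[-10,20,28],"jaw":0.4}]' 100
python3 -m handwheel '[{"rot":[0,0,0],"slide":[-6,10,10],"jaw":0.4},{"rot":[0,0,0],"slide":[0,5,0],"jaw":0.4},{"rot":[0,0,0],"slide":[0,0,0],"jaw":0.4},{"rot":[0,0,0],"slide":[0,0,0],"jaw":0.4},{"rot":[0,0,0],"slide":[0,0,0],"jaw":0.4}]' 100
python3 - <<'E'
from h import *
import pickle
c=arm.camera_info("wrist");im=arm.get_image("wrist");cv2.imwrite("pics/w3.png",im)
s=arm.read_state();print(s['t'],s['eef_pos'],s['ee_rot']);pickle.dump((c,s['eef_pos'],s['ee_rot']),open("w3.pkl","wb"))
cv2.imwrite("pics/w3b.png",cv2.resize(im,(800,600),interpolation=cv2.INTER_CUBIC))
E
```

```text
t: 10.55
eef_pos: [0.4624, 0.1719, 0.19]
ee_rot: [[0.968, -0.25, -0.003], [-0.25, -0.968, 0.0], [-0.003, 0.001, -1.0]]
wrist_force: [0.2, 0.8, -1.2]
finger_gap: 0.0531
grip_force: 105.6
t: 10.97
eef_pos: [0.459, 0.1831, 0.1979]
ee_rot: [[0.967, -0.253, -0.002], [-0.253, -0.967, -0.002], [-0.002, 0.003, -1.0]]
wrist_force: [-0.0, -1.0, -1.0]
finger_gap: 0.053
grip_force: 105.7
11.0167 [0.4591 0.1831 0.1979] [[ 0.9673 -0.2537 -0.0024]
 [-0.2537 -0.9673 -0.002 ]
 [-0.0018  0.0026 -1.    ]]
```

View pics/w3b.png

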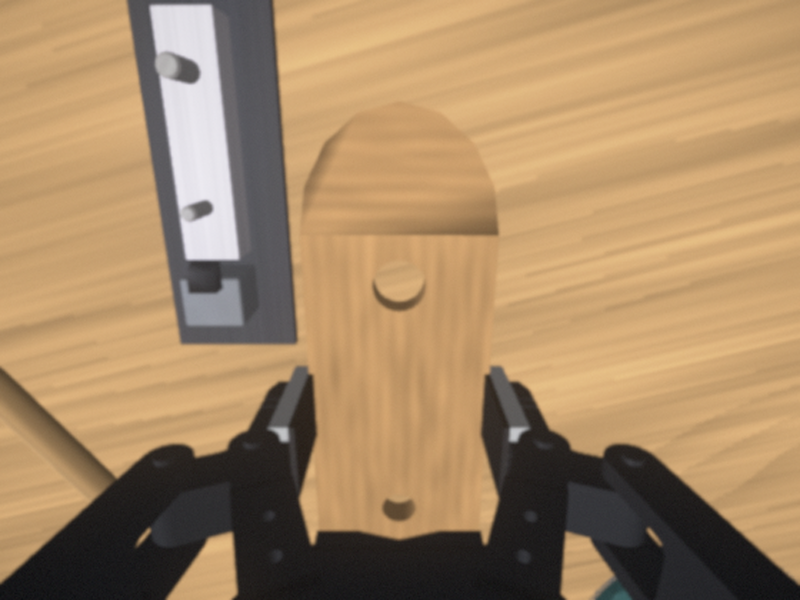

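Both pins and both holes show. In this enlargement the thick pin's top is at (169,65), the thin pin's at (189,213), the toe hole at (399,286) and the heel hole at (398,507). The blank's sides are at columns 303 to 495.

```bash
python3 - <<'E'
from h import *
import pickle
c,p,R=pickle.load(open("w3.pkl","rb"));k=1.42857;p=np.array(p);R=np.array(R)
f=lambda u,v,z:at(c,u/k,v/k,z)
A=f(169,65,.064);B=f(189,212,.064);print("pins",A,B,np.linalg.norm(A-B),(A+B)/2,np.degrees(np.arctan2(*(A-B)[1::-1])))
for z in(.206,.211):
  T=f(399,286,z);print("toe hole",z,R.T@(T-p));H=f(398,507,z);print("heel",R.T@(H-p),np.linalg.norm(T-H))
  print("toe tip",R.T@(f(400,102,z-.005)-p), "width",np.linalg.norm(f(302,236,z)-f(498,236,z)),R.T@(f(400,236,z)-p))
print("jig base corners",f(181,343,.008),f(297,342,.008),f(274,0,.008),f(130,0,.008))
for d in (0,):
  q=[proj(c,p+R@np.array([x,0,-.003-.010]))*k for x in(.04,-.04)];print(q)
E
```

```text
pins [0.6033 0.2725 0.064 ] [0.5274 0.2925 0.064 ] 0.07850712260234366 [0.5653 0.2825 0.064 ] -14.804019493318101
toe hole 0.206 [ 0.0377 -0.0006 -0.0081]
heel [-0.0448 -0.0009 -0.008 ] 0.08245233881710459
toe tip [ 0.0893 -0.0003 -0.0032] width 0.05678183593357266 [ 0.0529 -0.0003 -0.0082]
toe hole 0.211 [ 0.0393 -0.0006 -0.0131]
heel [-0.0401 -0.0009 -0.013 ] 0.07937785979007256
toe tip [ 0.089  -0.0004 -0.0082] width 0.0546645574403406 [ 0.0539 -0.0003 -0.0132]
jig base corners [0.4328 0.364  0.008 ] [0.4108 0.2769 0.008 ] [0.6341 0.217  0.008 ] [0.657  0.3033 0.008 ]
[array([401.147 , 283.4798]), array([400.7567, 506.7861])]
```

The pin midpoint is about (0.565, 0.2825) with the axis at -14.8°, and the blank sits centred in the hand to within 1 mm. Moving above the pins.

```bash
python3 -m handwheel '[{"rot":[0,0,0],"slide":[15,14,0],"jaw":0.4},{"rot":[0,0,0],"slide":[25,23,0],"jaw":0.4},{"rot":[0,0,0],"slide":[27,25,-10],"jaw":0.4},{"rot":[0,0,0],"slide":[25,23,-20],"jaw":0.4},{"rot":[0,0,0],"slide":[15,14,-25],"jaw":0.4},{"rot":[0,0,0],"slide":[0,0,-25],"jaw":0.4},{"rot":[0,0,0],"slide":[0,0,-20],"jaw":0.4},{"rot":[0,0,0],"slide":[0,0,-8],"jaw":0.4}]' 100
python3 -m handwheel '[{"rot":[0,0,0],"slide":[0,0,0],"jaw":0.4},{"rot":[0,0,0],"slide":[0,0,0],"jaw":0.4},{"rot":[0,0,0],"slide":[0,0,0],"jaw":0.4}]' 100
python3 -c "
from h import *
s=arm.read_state();print(s['t'],s['eef_pos'],s['ee_rot'],s['wrist_force'])"
```

```text
t: 11.68
eef_pos: [0.5646, 0.2814, 0.0866]
ee_rot: [[0.967, -0.253, -0.007], [-0.253, -0.967, -0.004], [-0.005, 0.006, -1.0]]
wrist_force: [-0.5, -0.2, -1.2]
finger_gap: 0.0532
grip_force: 105.6
t: 11.93
eef_pos: [0.5673, 0.2835, 0.0923]
ee_rot: [[0.968, -0.252, 0.002], [-0.252, -0.968, 0.001], [0.001, -0.001, -1.0]]
wrist_force: [0.0, 0.2, -0.2]
finger_gap: 0.053
grip_force: 105.6
11.9333 [0.5673 0.2835 0.0923] [[ 0.9676 -0.2523  0.0016]
 [-0.2523 -0.9677  0.0006]
 [ 0.0014 -0.001  -1.    ]] [ 0.0081  0.2446 -0.1509]
```

```bash
python3 -m handwheel '[{"rot":[0,0,-0.2],"slide":[-1,-1.2,-15],"jaw":0.4},{"rot":[0,0,0],"slide":[0,0,-10],"jaw":0.4},{"rot":[0,0,0],"slide":[0,0,-2],"jaw":0.4},{"rot":[0,0,0],"slide":[0,0,0],"jaw":0.4},{"rot":[0,0,0],"slide":[0,0,0],"jaw":0.4}]' 100|grep -E "pos|force: \["
for i in 1 2 3 ; do python3 -m handwheel '[{"rot":[0,0,0],"slide":[0,0,-1.5],"jaw":0.4},{"rot":[0,0,0],"slide":[0,0,0],"jaw":0.4}]' 100|grep -E "pos|force: \["; done
```

```text
eef_pos: [0.5657, 0.2829, 0.0649]
wrist_force: [0.9, 0.4, -1.3]
eef_pos: [0.5657, 0.283, 0.0632]
wrist_force: [0.2, 1.4, -1.2]
eef_pos: [0.5654, 0.2828, 0.0613]
wrist_force: [0.2, -0.5, 0.5]
eef_pos: [0.5654, 0.2828, 0.0597]
wrist_force: [-0.2, 0.5, -0.4]
```

```bash
for i in 1 2 3 4 ; do python3 -m handwheel '[{"rot":[0,0,0],"slide":[0,0,-1],"jaw":0.4},{"rot":[0,0,0],"slide":[0,0,0],"jaw":0.4}]' 100|grep -E "pos|force: \["; done; python3 -c "
from h import *
s=arm.read_state();print(s['t'],s['eef_pos'],s['wrist_force'],s['ft_torque'])"
```

```text
eef_pos: [0.5654, 0.2828, 0.0587]
wrist_force: [-0.5, 0.5, -1.1]
eef_pos: [0.5654, 0.2828, 0.0577]
wrist_force: [-0.0, 0.3, -1.0]
eef_pos: [0.5654, 0.2829, 0.0567]
wrist_force: [-0.4, 0.7, -1.1]
eef_pos: [0.5654, 0.2829, 0.0557]
wrist_force: [1.3, 0.5, 0.3]
13.5167 [0.5654 0.2829 0.0557] [1.2651 0.4607 0.3359] [ 0.0895 -0.0712  0.0472]
```

There is no resistance 5 mm below the rims, so it appears to be threaded. A small sideways probe along the jig axis will confirm that before I press.

```bash
python3 -m handwheel '[{"rot":[0,0,0],"slide":[0.5,2,0],"jaw":0.4},{"rot":[0,0,0],"slide":[0,0,0],"jaw":0.4},{"rot":[0,0,0],"slide":[0,0,0],"jaw":0.4}]' 100|grep -E "pos|force: \["
python3 -m handwheel '[{"rot":[0,0,0],"slide":[-1,-4,0],"jaw":0.4},{"rot":[0,0,0],"slide":[0,0,0],"jaw":0.4},{"rot":[0,0,0],"slide":[0,0,0],"jaw":0.4}]' 100|grep -E "pos|force: \["
python3 -m handwheel '[{"rot":[0,0,0],"slide":[0.5,2,0],"jaw":0.4},{"rot":[0,0,0],"slide":[0,0,0],"jaw":0.4},{"rot":[0,0,0],"slide":[0,0,0],"jaw":0.4}]' 100|grep -E "pos|force: \["
```

```text
eef_pos: [0.5657, 0.2842, 0.0557]
wrist_force: [-0.1, -0.4, -0.2]
eef_pos: [0.5655, 0.2826, 0.056]
wrist_force: [1.7, 3.2, -2.7]
eef_pos: [0.5653, 0.2829, 0.0559]
wrist_force: [0.5, 1.7, -0.6]
```

The probe was blocked within about ±0.8 mm, so the holes are over the pins. I'll centre by 0.5 mm and press down.

```bash
python3 -m handwheel '[{"rot":[0,0,0],"slide":[0.1,0.5,-1],"jaw":0.4},{"rot":[0,0,0],"slide":[0,0,-1],"jaw":0.4},{"rot":[0,0,0],"slide":[0,0,-1],"jaw":0.4},{"rot":[0,0,0],"slide":[0,0,-1],"jaw":0.4},{"rot":[0,0,0],"slide":[0,0,0],"jaw":0.4}]' 120|grep -E "pos|force: \["
for i in 1 2 3; do python3 -m handwheel '[{"rot":[0,0,0],"slide":[0,0,-1],"jaw":0.4},{"rot":[0,0,0],"slide":[0,0,-1],"jaw":0.4},{"rot":[0,0,0],"slide":[0,0,0],"jaw":0.4}]' 120|grep -E "pos|force: \["; done
```

```text
eef_pos: [0.5654, 0.2829, 0.0515]
wrist_force: [0.0, 1.8, -1.1]
eef_pos: [0.5655, 0.2829, 0.0497]
wrist_force: [0.7, 0.0, -0.3]
eef_pos: [0.5654, 0.283, 0.0478]
wrist_force: [0.2, 0.7, 1.5]
eef_pos: [0.5653, 0.2832, 0.0455]
wrist_force: [0.9, 0.6, -0.8]
```

```bash
for i in 1 2 3 4 5 6; do python3 -m handwheel '[{"rot":[0,0,0],"slide":[0,0,-1],"jaw":0.4},{"rot":[0,0,0],"slide":[0,0,-1],"jaw":0.4},{"rot":[0,0,0],"slide":[0,0,0],"jaw":0.4}]' 120|grep -E "pos|force: \["; done
```

```text
eef_pos: [0.5653, 0.2832, 0.0433]
wrist_force: [1.3, 0.3, -0.7]
eef_pos: [0.5652, 0.2832, 0.0415]
wrist_force: [0.8, 0.3, -0.4]
eef_pos: [0.5653, 0.2832, 0.0396]
wrist_force: [-0.2, 0.4, -0.6]
eef_pos: [0.5653, 0.2833, 0.0376]
wrist_force: [0.9, 0.9, -0.4]
eef_pos: [0.5656, 0.2832, 0.0355]
wrist_force: [1.3, -0.3, -2.0]
eef_pos: [0.5652, 0.2832, 0.0336]
wrist_force: [0.4, 0.8, -1.6]
```

```bash
for i in 1 2 3; do python3 -m handwheel '[{"rot":[0,0,0],"slide":[0,0,-1],"jaw":0.4},{"rot":[0,0,0],"slide":[0,0,0],"jaw":0.4},{"rot":[0,0,0],"slide":[0,0,0],"jaw":0.4}]' 120|grep -E "pos|force|gap"; done
python3 - <<'E'
from h import *
a=arm.get_image("scene");b=arm.get_image("side");w=arm.get_image("wrist");c=arm.camera_info("wrist")
cv2.imwrite("pics/w4.png",w)
m=np.hstack([cv2.resize(w[0:420,70:490],(560,560)),np.vstack([cv2.resize(a[180:290,330:424],(240,280)),cv2.resize(b[225:335,180:274],(240,280))])])
cv2.imwrite("pics/m4.png",m)
s=arm.read_state();print(s['t'],s['eef_pos'],s['wrist_force'],s['ft_torque'])
E
```

```text
eef_pos: [0.5652, 0.2832, 0.0336]
wrist_force: [-1.3, 0.1, 5.4]
finger_gap: 0.0522
grip_force: 130.0
eef_pos: [0.5652, 0.2832, 0.0335]
wrist_force: [-1.8, -1.2, 11.5]
finger_gap: 0.0523
grip_force: 130.8
eef_pos: [0.5652, 0.2832, 0.0335]
wrist_force: [-3.9, -1.6, 18.7]
finger_gap: 0.0524
grip_force: 131.5
17.8333 [0.5652 0.2832 0.0335] [-3.729  -2.2416 18.313 ] [-0.4787  0.9112  0.0282]
```

The blank is firmly on something at bottom height ≈36.5 mm, which should be the bed. I press a little more, release, rise and look.

```bash
python3 -m handwheel '[{"rot":[0,0,0],"slide":[0,0,-1],"jaw":0.4},{"rot":[0,0,0],"slide":[0,0,-1],"jaw":0.4},{"rot":[0,0,0],"slide":[0,0,0],"jaw":0.4},{"rot":[0,0,0],"slide":[0,0,0],"jaw":0.4}]' 120|grep -E "pos|force|gap"
python3 -m handwheel '[{"rot":[0,0,0],"slide":[0,0,2],"jaw":0.4},{"rot":[0,0,0],"slide":[0,0,2],"jaw":0.5},{"rot":[0,0,0],"slide":[0,0,0],"jaw":0.7},{"rot":[0,0,0],"slide":[0,0,0],"jaw":0.8},{"rot":[0,0,0],"slide":[0,0,0],"jaw":0.85},{"rot":[0,0,0],"slide":[0,0,0],"jaw":0.85}]'
python3 -m handwheel '[{"rot":[0,0,0],"slide":[0,0,5],"jaw":0.85},{"rot":[0,0,0],"slide":[0,0,20],"jaw":0.85},{"rot":[0,0,0],"slide":[-10,2,30],"jaw":0.85},{"rot":[0,0,0],"slide":[-20,5,35],"jaw":0.85},{"rot":[0,0,0],"slide":[-30,8,30],"jaw":0.85},{"rot":[0,0,0],"slide":[-20,5,20],"jaw":0.85},{"rot":[0,0,0],"slide":[0,0,0],"jaw":0.85},{"rot":[0,0,0],"slide":[0,0,0],"jaw":0.85}]'
python3 - <<'E'
from h import *
a=arm.get_image("scene");b=arm.get_image("side");w=arm.get_image("wrist");c=arm.camera_info("wrist")
import pickle;pickle.dump(c,open("w5.pkl","wb"));cv2.imwrite("pics/w5.png",w);cv2.imwrite("pics/s5.png",a);cv2.imwrite("pics/d5.png",b)
W=cv2.resize(w[0:290,120:440],(550,500),interpolation=cv2.INTER_CUBIC)
m=np.hstack([W,np.vstack([cv2.resize(a[190:280,328:418],(250,250),interpolation=cv2.INTER_CUBIC),cv2.resize(b[230:330,180:280],(250,250),interpolation=cv2.INTER_CUBIC)])])
cv2.imwrite("pics/m5.png",m)
E
```

```text
eef_pos: [0.5652, 0.2832, 0.0334]
wrist_force: [-7.4, -2.6, 31.8]
finger_gap: 0.0522
grip_force: 133.1
t: 18.67
eef_pos: [0.5652, 0.2831, 0.0322]
ee_rot: [[0.967, -0.255, -0.001], [-0.255, -0.967, -0.0], [-0.001, 0.001, -1.0]]
wrist_force: [-0.8, 0.5, -0.4]
finger_gap: 0.0723
grip_force: 0.0
t: 19.33
eef_pos: [0.4861, 0.3041, 0.1732]
ee_rot: [[0.968, -0.252, 0.002], [-0.252, -0.968, 0.002], [0.001, -0.002, -1.0]]
wrist_force: [-0.0, -0.2, -0.6]
finger_gap: 0.0729
grip_force: 0.0
```

View pics/m5.png

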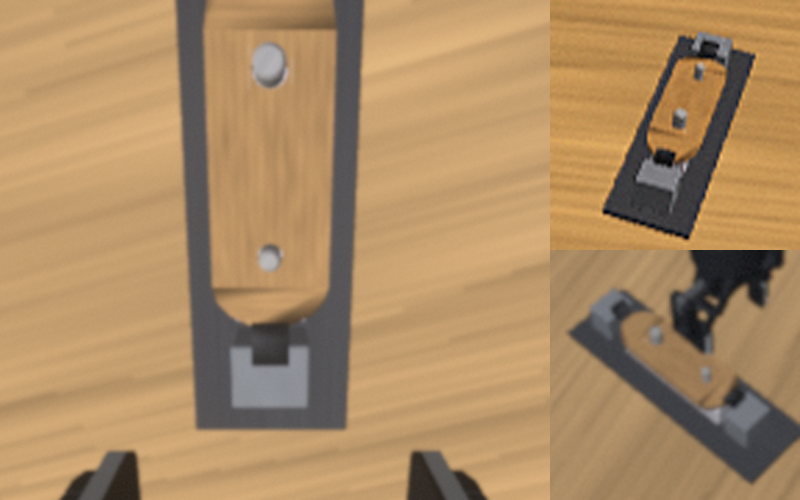

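Both pins stand up through the holes and the heel nose is at the blank's end. Closed fingers will now feel the height of the blank's top, which should be 46 mm if seated. I'll also check the nose position numerically.

```bash
python3 - <<'E'
from h import *
import pickle
c=pickle.load(open("w5.pkl","rb"));w=cv2.imread("pics/w5.png")
yaw=np.radians(-14.75);t=np.array([np.cos(yaw),np.sin(yaw),0]);n=np.array([-t[1],t[0],0])
k=1.7225
th=at(c,120+269/k,58/k,.064);tn=at(c,120+269/k,254/k,.064);print("pins",th,tn,np.linalg.norm(th-tn),(th+tn)/2)
M=(th+tn)/2;M[2]=0
P=lambda x,y,z:proj(c,M+t*x+n*y+np.array([0,0,z]))
for name,x,z in[("nose snapped",-.0725,.0475),("nose pushed out",-.0755,.0475),("heel end seated",-.075,.046),("bevel/straight toe seated",.055,.046),("toe z54",.055,.054),("heel line",-.055,.046),("heel line z54",-.055,.054)]:
    a=P(x,.028,z);b=P(x,-.028,z);m=P(x,0,z);print(name,(m-[120,0])*k,"width",round((b-a)[0]*k,1))
col=int(120+270/k);print("col profile",col,[(r,int(w[r,col-3:col+4].mean())) for r in range(176,216)])
for r in(20,166):
    print("row",r,[(q,w[r,q].astype(int).tolist()) for q in list(range(232,248))][::1]);print([(q,w[r,q].astype(int).tolist()) for q in range(306,324)])
E
```

```text
pins [0.6045 0.2734 0.064 ] [0.5296 0.2935 0.064 ] 0.0775177268565796 [0.567  0.2834 0.064 ]
nose snapped [269.8571 318.7332] width 115.4
nose pushed out [269.8815 324.699 ] width 115.0
heel end seated [269.8907 322.8916] width 114.5
bevel/straight toe seated [268.6707  22.7227] width 133.9
toe z54 [268.5454  17.9928] width 138.4
heel line [269.7256 282.487 ] width 117.2
heel line z54 [269.647  285.8754] width 120.5
col profile 276 [(176, 157), (177, 157), (178, 154), (179, 152), (180, 149), (181, 148), (182, 146), (183, 141), (184, 132), (185, 119), (186, 101), (187, 75), (188, 55), (189, 49), (190, 49), (191, 51), (192, 53), (193, 57), (194, 61), (195, 64), (196, 68), (197, 68), (198, 67), (199, 66), (200, 66), (201, 65), (202, 64), (203, 63), (204, 61), (205, 59), (206, 57), (207, 55), (208, 52), (209, 52), (210, 58), (211, 82), (212, 114), (213, 137), (214, 145), (215, 146)]
row 20 [(232, [82, 80, 83]), (233, [85, 82, 86]), (234, [83, 80, 84]), (235, [85, 83, 85]), (236, [86, 85, 88]), (237, [86, 92, 105]), (238, [91, 116, 141]), (239, [97, 135, 171]), (240, [99, 145, 186]), (241
[... 613 characters left out ...]
(234, [86, 84, 87]), (235, [84, 82, 85]), (236, [84, 83, 85]), (237, [85, 84, 87]), (238, [88, 85, 88]), (239, [85, 83, 85]), (240, [84, 83, 85]), (241, [84, 84, 88]), (242, [87, 94, 104]), (243, [90, 110, 132]), (244, [91, 124, 157]), (245, [91, 132, 167]), (246, [90, 132, 169]), (247, [89, 131, 169])]
[(306, [104, 150, 194]), (307, [102, 149, 192]), (308, [105, 152, 193]), (309, [102, 148, 189]), (310, [98, 137, 172]), (311, [94, 115, 138]), (312, [88, 93, 103]), (313, [86, 85, 90]), (314, [86, 84, 87]), (315, [86, 83, 86]), (316, [86, 84, 86]), (317, [86, 85, 88]), (318, [86, 85, 87]), (319, [87, 84, 86]), (320, [86, 84, 86]), (321, [88, 85, 87]), (322, [87, 87, 89]), (323, [88, 90, 96])]
```

```bash
python3 -m handwheel '[{"rot":[0,0,0],"slide":[20,-5,0],"jaw":0.4},{"rot":[0,0,0],"slide":[30,-8,-20],"jaw":0},{"rot":[0,0,0],"slide":[25,-7,-25],"jaw":0},{"rot":[0,0,0],"slide":[5,-1,-25],"jaw":0},{"rot":[0,0,0],"slide":[0,0,-20],"jaw":0},{"rot":[0,0,0],"slide":[0,0,-15],"jaw":0},{"rot":[0,0,0],"slide":[0,0,-8],"jaw":0},{"rot":[0,0,0],"slide":[0,0,0],"jaw":0}]' 60
python3 -m handwheel '[{"rot":[0,0,0],"slide":[0,0,0],"jaw":0},{"rot":[0,0,0],"slide":[0,0,0],"jaw":0}]'
```

```text
t: 20.15
eef_pos: [0.5654, 0.2802, 0.0555]
ee_rot: [[0.967, -0.256, -0.005], [-0.256, -0.967, -0.003], [-0.004, 0.004, -1.0]]
wrist_force: [-0.2, 0.2, 1.0]
finger_gap: 0.0
grip_force: 0.0
t: 20.32
eef_pos: [0.5673, 0.282, 0.0593]
ee_rot: [[0.967, -0.255, 0.001], [-0.255, -0.967, 0.0], [0.001, -0.001, -1.0]]
wrist_force: [-0.2, 0.4, 0.4]
finger_gap: 0.0001
grip_force: 0.0
```

The image widths match a top at 46 mm, with the nose over the end. Now the feel check with the closed fingers.

```bash
python3 -m handwheel '[{"rot":[0,0,0],"slide":[0,1,-4],"jaw":0},{"rot":[0,0,0],"slide":[0,0,-4],"jaw":0},{"rot":[0,0,0],"slide":[0,0,-3],"jaw":0},{"rot":[0,0,0],"slide":[0,0,0],"jaw":0},{"rot":[0,0,0],"slide":[0,0,0],"jaw":0}]' |grep -E "pos|force: \["
for i in 1 2 3 4; do python3 -m handwheel '[{"rot":[0,0,0],"slide":[0,0,-1],"jaw":0},{"rot":[0,0,0],"slide":[0,0,0],"jaw":0}]'|grep -E "pos|force: \["; done
```

```text
eef_pos: [0.5663, 0.283, 0.0477]
wrist_force: [-0.6, 0.6, -0.1]
eef_pos: [0.5665, 0.283, 0.0468]
wrist_force: [-0.1, 0.1, 0.6]
eef_pos: [0.5667, 0.283, 0.0462]
wrist_force: [-0.6, 0.3, 2.7]
eef_pos: [0.5667, 0.283, 0.0461]
wrist_force: [-2.4, -1.0, 7.9]
eef_pos: [0.5667, 0.283, 0.0461]
wrist_force: [-3.6, -1.4, 16.4]
```

The top is at 46.1 mm and solid under 16 N, so the blank is seated flat under the noses. Retreat and hand in.

```bash
python3 -m handwheel '[{"rot":[0,0,0],"slide":[0,0,-1],"jaw":0},{"rot":[0,0,0],"slide":[0,0,0],"jaw":0},{"rot":[0,0,0],"slide":[0,0,4],"jaw":0},{"rot":[0,0,0],"slide":[0,0,20],"jaw":0},{"rot":[0,0,0],"slide":[0,0,35],"jaw":0},{"rot":[0,0,0],"slide":[0,0,35],"jaw":0},{"rot":[0,0,0],"slide":[-20,0,35],"jaw":0},{"rot":[0,0,0],"slide":[-30,0,20],"jaw":0}]'
python3 -m handwheel '[{"rot":[0,0,0],"slide":[-20,0,0],"jaw":0},{"rot":[0,0,0],"slide":[0,0,0],"jaw":0},{"rot":[0,0,0],"slide":[0,0,0],"jaw":0},{"rot":[0,0,0],"slide":[0,0,0],"jaw":0}]'
python3 - <<'E'
from h import *
import pickle
for n,f in(("scene","s5"),("side","d5")):
    a=arm.get_image(n);o=cv2.imread(f"pics/{f}.png");cv2.imwrite(f"pics/{n}9.png",a)
    r=(slice(190,280),slice(328,418)) if n=="scene" else (slice(255,330),slice(180,285))
    d=cv2.absdiff(a,o)[r].max(2);print(n,"changed px in jig area",(d>40).sum())
    i=cv2.imread(f"pics/{n}0.png");d=cv2.absdiff(a,i).max(2)
    if n=="scene":
        for k,(x,y,w,h) in dict(clog=(228,245,95,50),tin=(138,165,30,30),hammer=(428,183,55,60),short=(165,180,40,45)).items():print(k,(d[y:y+h,x:x+w]>40).sum())
E
```

```text
t: 22.07
eef_pos: [0.5211, 0.2834, 0.1957]
ee_rot: [[0.966, -0.258, 0.009], [-0.258, -0.966, 0.004], [0.008, -0.006, -1.0]]
wrist_force: [0.0, -0.1, 0.9]
finger_gap: 0.0
grip_force: 0.0
t: 22.4
eef_pos: [0.4971, 0.283, 0.1916]
ee_rot: [[0.967, -0.255, 0.001], [-0.255, -0.967, 0.0], [0.001, -0.0, -1.0]]
wrist_force: [0.3, 0.1, 0.1]
finger_gap: 0.0002
grip_force: 0.0
scene changed px in jig area 0
clog 0
tin 0
hammer 0
short 166
side changed px in jig area 222
```

```bash
python3 - <<'E'
from h import *
d=cv2.absdiff(cv2.imread("pics/scene9.png"),cv2.imread("pics/scene0.png")).max(2)
print("short only",(d[185:222,172:191]>40).sum())
print(arm.hand_in())
E
```

```text
short only 0
the job is handed in; nothing more can be done
None
```

The longer blank is seated on the jig with the large hole over the thick pin, and the job is handed in at about 22 s. Its top reads 46.1 mm and stayed solid under about 16 N. I did not feel the catches snap, but the pictures show a nose over each end. The short blank, clog, tin and hammer look unmoved in the before-and-after pictures.

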